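# Stack the empty stack-nest tote on the loaded one

## Robot

A 6-joint arm with a two-finger parallel gripper is mounted at the origin on a cart in front of the work surface, level with it; the furniture and walls round the work are solid. World frame = base frame: x ahead of the robot, y to its left, z up, the work surface at z = 0. Lengths are in mm, angles in degrees, forces in N, time in s.
With the tool pointing down it reaches from about 375 to 900 mm from the base axis. Payload 3.1 kg.
Tool frame: the origin (TCP) lies at the very end of the fingers, on their centre line; the grasp point (between the pads) lies 19 mm behind it (env.hold_point_z is the distance from the TCP to the grasp point, in mm); z points along the fingers, y is the line along which they close (so a half turn about z gives the same grasp; the last joint's range is limited). The gripper opens to 87 mm and grips with 3 to 60 N. Pads are 19 mm wide; open, the fingers measure 117 mm over their backs; the gripper's body (75 mm by 190 mm) begins 51 mm behind the grasp point.
Start: joints at [-80.128, 30.224, 82.088, -0, 67.689, -10.227], TCP at [214.802, -586.904, 222.548] pointing down, gripper open.
Joint ranges: [-176.69, 176.69], [-43.24, 126.21], [12.49, 139.97], [-82, 262], [0, 151.66], [-163.58, 163.58]. Speed limits (degrees/s): [159.86, 159.86, 180, 180, 180, 180].

## Interface

Orientations are given as a 3x3 rotation matrix whose columns are the frame's x, y, z axes.
In Python, from rig import env gives the robot as it stands.
- The arm moves only by the tool play_rows, never from a script. Its argument "targets" is a list of rows, each a list of 6 numbers: the shift along the tool's x, y, z as a fraction of full scale, then the turn, a rotation vector about the tool's x, y, z as a fraction of full scale. A call has 1 to 8 rows; each row is the pose to reach, as a shift and turn from the pose commanded when the call began, along the tool's axes at that moment, turning the shorter way round; what a row does not reach only later rows make up. Full scale, the value 1, is 12 cm for a shift and 180 degrees for a turn. A row lasts 1/12 s, in which the tool goes at most 41.7 mm and 7.16 degrees, less where a joint would pass 70% of its speed; a pose out of reach is approached as far as the arm can. A call with a number of a shift or a turn outside -1 to 1 is refused whole. A call with a gripper value outside its range is refused whole. "gripper" is the closure, from 0 (fully open) to 1 (shut), set as the call begins (left out, the last holds). The fingers move at their own pace and stop on an object; "grip_force" is the grip in N (left out, the last holds). Time passes only in rows, so rows that repeat a pose let the fingers close. It gives the time, the measured TCP pose, the force, the opening and the grip force at its end, in the units of the state.
- env.sense(): the state, without advancing time (a new reading comes with each control period).
- env.capture(name): name is "scene" or "side" or "wrist"; returns the picture (420x560x3 uint8, red, green, blue); there is no depth.
- env.camera_info(name): a dict with "fx", "fy", "cx", "cy" (pixels), "R" (3x3) and "t" (3): a world point X has camera coordinates R X + t. Camera axes: x right, y down, z forward; pixel columns grow to the right and rows downward; lengths in mm; the calibration is good to about 2 mm. A picture is of the moment at which its call begins: read the wrist's pose just before it. camera_info takes no time and is no camera call; for the wrist camera it gives the pose at the moment of the call.
- env.hand_in(): hands the job in; it is judged then, once.
The state is a dict: "time_s": time; "joint_positions": joint angles; "joint_vel": joint speeds; "effort": joint torques, N m; "tool_pos": TCP position; "tcp_rot": TCP orientation; "force": force on the tool from outside, world axes, zero at the start; "torque": the same for the moment, N m; "finger_gap": finger opening in mm; "grasp_force": force on a finger pad.
Only numpy, scipy, OpenCV 4.12 (cv2) and the standard library are available. Lean on these libraries where they do the work, as an engineer would, in place of code of your own. Each camera call takes 0.05 s, during which the arm holds its last target. There are 200 camera calls.

## Task

Stack the empty ribbed tote on top of the matching tote that holds two sample tubes. Turn it so that its low front end comes over the other's high back end and its feet stand on the rim instead of dropping into the hollow ribs and nesting onto the tubes; set it down gently, square and centred, and let go. Leave the loaded tote where it stands and do not disturb the plain bin.

Things in the scene. Friction and masses are not known exactly. Their poses are not given: they have to be found in the camera images.
- empty_tote: EMPTY white stack-nest tote, 0.12 kg, 52 mm high, x -66 to +75 mm; origin: underside, mid-width, z up. +x: HIGH BACK end; -x: LOW FRONT end (wall 26 mm, no rim). Grasp from above near x = 0 across the 64 mm width by the flat rim skirts (y = +-32, 38 to 52 mm up). Hollow ribs, open on top, 26 mm wide, out to y = +-37, at x = +50 and -26, each with a foot below: 15 long, 14 high, y 17 to 29.
- loaded_tote: The same tote, HOLDING two sample tubes laid lengthwise (tops under 20 mm); 0.35 kg, same size, origin and axes (+x high back, -x low front), rim 10 mm wide, top 52 mm up. With x axes alike and origins in line the other's feet drop into the ribs and it nests; with x axes opposed and origins in line they stand on the rim, its underside 52 mm above this one's.
- empty_front (a point): Point on the empty tote at the middle of its low front end, at rim height: 66 mm from its origin along its -x, 52 mm up. After stacking it is above the loaded tote's high back end.
- plain_bin: Bystander: smaller plain white straight-sided open bin without slots or feet, 62 x 110 x 45 mm high, loose, standing behind the totes. Origin: centre of its underside. Not to be moved.

How it is judged (in metres and radians):
At the end, for the whole second after the job is handed in: The empty tote stands level and at rest with its feet on the loaded tote's rim (its underside 48 to 57 mm above the other's underside), the opposite way round (low front over high back), centred within 13 mm and square within 10 degrees; the loaded tote stands upright (z of empty_tote in the frame of loaded_tote between 0.048 and 0.057 m and horizontal distance between empty_tote and loaded_tote below 0.013 m and angle between the x axis of empty_tote and the x axis of loaded_tote, either way round below 0.175 rad and x of empty_front in the frame of loaded_tote above 0.04 m and angle between each of empty_tote, loaded_tote's own z axis and vertical below 0.07 rad and linear speed of empty_tote below 0.02 m/s); the robot touches nothing.
It fails at once if the loaded tote was shifted by more than 30 mm (distance of loaded_tote from where it was at the start of the episode above 0.03 m).
It fails at once if the plain bin was moved by more than 20 mm (distance of plain_bin from where it was at the start of the episode above 0.02 m).
It fails at once if the empty tote was dropped or slammed onto the loaded one (over 40 N) (contact force between empty_tote and loaded_tote above 40 N).
It also fails if it takes over 40 s, if anything falls off the work surface, if the arm or the gripper's body presses on something with over 40 N, if the wrist force passes 120 N, or if a joint passes its speed limit or range.

## Working session

There is one attempt and no reset: what is moved stays moved. The work goes in short steps, Python scripts to look and compute and a tool call to move; the robot and the scene stay as the last step left them, time stands still between calls to the robot, and variables do not carry over. Pictures are saved under pics/ and viewed, at most 10 in all, crops included, and the job is handed in when it is done.

Besides the shell and the picture viewer there is one more tool, called as name([rows], argument=value, ...), one row to a line, values as JSON. play_rows: Moves the arm, as the interface text tells. Its arguments: {"type":"object","properties":{"targets":{"type":"array","items":{"type":"array","items":{"type":"number","minimum":-1,"maximum":1}}},"gripper":{"type":"number"},"grip_force":{"type":"number"}},"required":["targets"]}

```bash
mkdir -p pics
python3 - <<'E'
from rig import env
import cv2
s=env.sense();print(s['time_s'],s['tool_pos'],s['tcp_rot'],s['finger_gap'],env.hold_point_z)
for n in("scene","side"):
    im=env.capture(n);cv2.imwrite(f"pics/{n}0.png",im[:,:,::-1]);i=env.camera_info(n);print(n,i)
E
```

```text
0.0 [ 214.66293491 -586.19447219  221.58817368] [[ 9.39096893e-01  3.43652235e-01 -4.08219585e-04]
 [ 3.43652315e-01 -9.39094632e-01  2.08784542e-03]
 [ 3.34135924e-04 -2.10097475e-03 -9.99997737e-01]] 87.05532933565233 18.700000000000003
scene {'fx': 479.7650265384516, 'fy': 479.7650265384516, 'cx': 275.2983105850347, 'cy': 218.0966778939865, 'R': array([[-0.75077689, -0.66054275,  0.00416259],
       [-0.51282073,  0.57888003, -0.63396594],
       [ 0.41635197, -0.47810164, -0.77334977]]), 't': array([366.2136412 , 406.99417226, 821.75175745])}
side {'fx': 476.44668333054494, 'fy': 476.44668333054494, 'cx': 284.2556046739346, 'cy': 210.54154744450898, 'R': array([[ 0.98036102, -0.19660131,  0.01549815],
       [-0.05681233, -0.35680257, -0.93245069],
       [ 0.18885081,  0.91325782, -0.36096471]]), 't': array([-601.09230355,   76.12277941,  932.40980125])}
```

View pics/scene0.png

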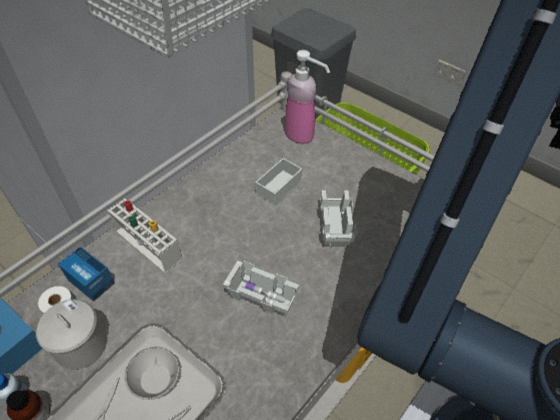

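View pics/side0.png

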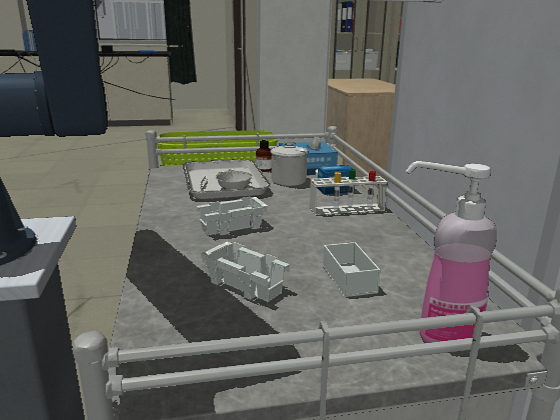

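The scene view shows the empty tote at about (337,218), the loaded one (purple tube) at about (262,287) and the plain bin at (279,180). In the side view the empty tote is at (245,270) and the loaded one at (233,215).

```bash
cat > h.py <<'E'
import numpy as np
def ray(i,p,z):
    R=np.array(i['R']);t=np.array(i['t']);c=-R.T@t
    d=R.T@np.array([(p[0]-i['cx'])/i['fx'],(p[1]-i['cy'])/i['fy'],1]);return c+d*(z-c[2])/d[2]
def proj(i,X):
    c=np.array(i['R'])@X+i['t'];return np.array([i['fx']*c[0]/c[2]+i['cx'],i['fy']*c[1]/c[2]+i['cy']])
E
python3 - <<'E'
from rig import env
import cv2,numpy as np
from h import *
a=cv2.imread("pics/scene0.png");b=cv2.imread("pics/side0.png")
i=env.camera_info("scene")
for p in[(337,218),(262,287),(279,180)]:print(ray(i,p,26).round())
c=cv2.resize(a[180:320,215:365],None,fx=4,fy=4,interpolation=3)
cv2.imwrite("pics/crop1.png",c)
E
```

```text
[ 500. -232.   26.]
[506.  22.  26.]
[ 682. -235.   26.]
```

View pics/crop1.png

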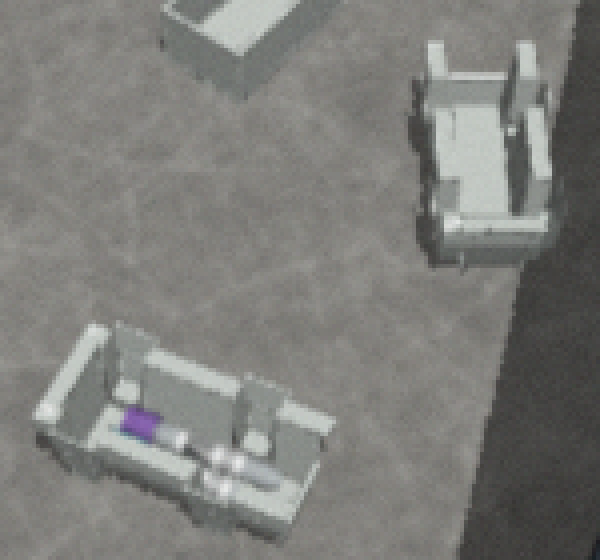

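Crop: the empty tote's full-width high back is at crop (495,220), and its low front is at the top (480,75). The loaded tote's high back is at the left (68,368), and its low front is at the right (315,470).

Run:
```python
from rig import env
import numpy as np
from h import *
i=env.camera_info("scene")
def q(x,y,z=52):return ray(i,(215+x/4,180+y/4),z)[:2]
for n,p in dict(e_backL=(440,222),e_backR=(550,217),e_fL=(436,42),e_fR=(526,42),l_b1=(40,410),l_b2=(98,325),l_f1=(335,424)).items():print(n,q(*p).round(1))
w=env.camera_info("wrist");s=env.sense()
R=np.array(w['R']);c=-R.T@np.array(w['t']);T=s['tcp_rot']
print("cam in tool",(T.T@(c-s['tool_pos'])).round(1),(T.T@R.T).round(3),w['fx'],w['cx'],w['cy'])
```

```text
e_backL [ 479.2 -155.5]
e_backR [ 435.9 -198.4]
e_fL [ 563.1 -260.6]
e_fR [ 523.1 -296.1]
l_b1 [558.4  75.3]
l_b2 [572.5  18.2]
l_f1 [440.5 -17.9]
cam in tool [  78.1    0.4 -161.8] [[ 0.    -0.958 -0.286]
 [ 1.    -0.     0.001]
 [-0.001 -0.286  0.958]] 291.54297131244374 278.09224136475166 210.0537645681833
```

play_rows([
  [0.2,-0.114,0,0,0,0],
  [0.46,-0.262,0,0,0,0],
  [0.73,-0.416,0,0,0,0],
  [1,-0.57,0,0,0,0],
], gripper=0)

```text
time_s: 0.43
tool_pos: [304.3, -480.1, 221.9]
tcp_rot: [[0.94, 0.342, -0.0], [0.342, -0.94, 0.001], [0.0, -0.001, -1.0]]
force: [1.7, -0.2, 0.1]
finger_gap: 87.0
grasp_force: 0.0
```

play_rows([
  [0.27,-0.154,0,0,0,0],
  [0.52,-0.296,0,0,0,0],
  [0.77,-0.438,0,0,0,0],
  [1,-0.57,0,0,0,0],
])

```text
time_s: 0.77
tool_pos: [394.0, -373.9, 222.2]
tcp_rot: [[0.939, 0.344, -0.0], [0.344, -0.939, 0.001], [-0.0, -0.001, -1.0]]
force: [-0.2, -0.6, 0.2]
finger_gap: 87.2
grasp_force: 0.0
```

play_rows([
  [0.27,-0.154,0,0,0,0],
  [0.52,-0.296,0,0,0,0],
  [0.77,-0.438,0,0,0,0],
  [1,-0.57,0,0,0,0],
])

```text
time_s: 1.1
tool_pos: [483.1, -268.5, 222.2]
tcp_rot: [[0.939, 0.344, -0.001], [0.344, -0.939, 0.001], [-0.0, -0.001, -1.0]]
force: [1.4, 0.1, 0.6]
finger_gap: 87.0
grasp_force: 0.0
```

play_rows([
  [0.1,-0.06,0,0,0,0.039],
  [0.2,-0.12,0,0,0,0.078],
  [0.28,-0.16,0,0,0,0.117],
  [0.31,-0.18,0,0,0,0.156],
  [0.31,-0.18,0,0,0,0.195],
  [0.31,-0.18,0,0,0,0.234],
  [0.31,-0.18,0,0,0,0.273],
  [0.31,-0.18,0,0,0,0.312],
])

```text
time_s: 1.77
tool_pos: [509.6, -237.0, 222.1]
tcp_rot: [[0.805, -0.593, -0.001], [-0.593, -0.805, 0.001], [-0.001, 0.0, -1.0]]
force: [0.3, 0.3, 0.1]
finger_gap: 87.1
grasp_force: 0.0
```

play_rows([
  [0,0,0,0,0,0.039],
  [0,0,0,0,0,0.077],
  [0,0,0,0,0,0.077],
  [0,0,0,0,0,0.077],
])

```text
time_s: 2.1
tool_pos: [509.6, -237.2, 222.2]
tcp_rot: [[0.646, -0.763, -0.001], [-0.763, -0.646, 0.001], [-0.001, 0.0, -1.0]]
force: [-0.8, 0.5, -0.4]
finger_gap: 86.9
grasp_force: 0.0
```

Run:
```python
from rig import env
import cv2,pickle
s=env.sense();i=env.camera_info("wrist");im=env.capture("wrist")
pickle.dump((s,i),open("w1.pkl","wb"))
print(s['time_s'],s['tool_pos'],s['tcp_rot'].round(4))
cv2.imwrite("pics/w1.png",im[:,:,::-1])
```

```text
2.1 [ 509.64761058 -237.23797418  222.20555452] [[ 6.462e-01 -7.631e-01 -7.000e-04]
 [-7.631e-01 -6.462e-01  5.000e-04]
 [-8.000e-04  2.000e-04 -1.000e+00]]
```

View pics/w1.png

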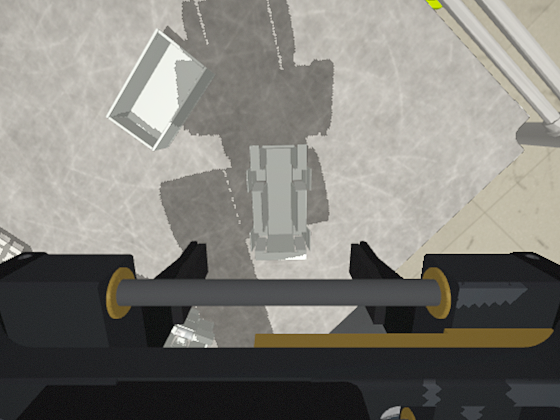

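The empty tote lies at (280,200), nearly upright in the image, with the front at row 147 and the back at row 255. The gripper is between tool and camera below it. I'll zoom in for the edges.

Run:
```python
import cv2
a=cv2.imread("pics/w1.png")
c=cv2.resize(a[135:270,225:335],None,fx=4.4,fy=4.4,interpolation=3)
cv2.imwrite("pics/crop2.png",c)
```

```text
(no output)
```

View pics/crop2.png

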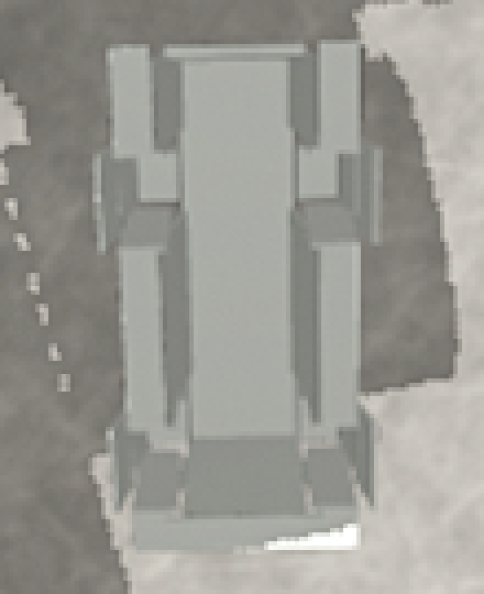

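The rim corners in the crop are front (108,47) and (361,42), back (133,548) and (360,546).

Run:
```python
import pickle,numpy as np
from h import *
s,i=pickle.load(open("w1.pkl","rb"))
q=lambda x,y:ray(i,(225+x/4.4-.4,135+y/4.4-.4),52)
P=[q(*p) for p in[(108,47),(361,42),(133,548),(360,546)]]
f=(P[0]+P[1])/2;b=(P[2]+P[3])/2
print(np.linalg.norm(P[0]-P[1]),np.linalg.norm(P[2]-P[3]),np.linalg.norm(f-b))
u=(b-f)/np.linalg.norm(b-f);o=(b-75*u+f+66*u)/2;o[2]=0
print("origin",o,"yaw",np.degrees(np.arctan2(u[1],u[0])))
g=o+5*u
T=np.array(s['tcp_rot']);print("tool delta to x=5:",T.T@(g-s['tool_pos']), "tool x yaw",np.degrees(np.arctan2(T[1,0],T[0,0])))
```

```text
64.04323781293516 64.5221018961466 139.747783845203
origin [ 502.02156284 -231.23655794    0.        ] yaw 131.65145281916298
tool delta to x=5: [-14.32467483   2.02114007 222.21774443] tool x yaw -49.742254140413685
```

play_rows([
  [-0.06,0.008,0.15,0,0,-0.004],
  [-0.119,0.017,0.4,0,0,-0.0077],
  [-0.119,0.017,0.7,0,0,-0.0077],
  [-0.119,0.017,1.0,0,0,-0.0077],
])

```text
time_s: 2.48
tool_pos: [499.4, -227.9, 102.3]
tcp_rot: [[0.664, -0.748, 0.002], [-0.748, -0.664, -0.002], [0.003, -0.001, -1.0]]
force: [0.4, -0.2, 0.4]
finger_gap: 86.8
grasp_force: 0.0
```

play_rows([
  [0,0,0.2,0,0,0],
  [0,0,0.38,0,0,0],
  [0,0,0.53,0,0,0],
  [0,0,0.625,0,0,0],
  [0,0,0.625,0,0,0],
  [0,0,0.625,0,0,0],
])

```text
time_s: 2.98
tool_pos: [499.1, -227.8, 27.3]
tcp_rot: [[0.663, -0.749, -0.001], [-0.749, -0.663, 0.0], [-0.001, 0.0, -1.0]]
force: [-0.6, 0.2, 1.6]
finger_gap: 86.6
grasp_force: 0.0
```

play_rows([
  [0,0,0,0,0,0],
  [0,0,0,0,0,0],
  [0,0,0,0,0,0],
  [0,0,0,0,0,0],
  [0,0,0,0,0,0],
  [0,0,0,0,0,0],
  [0,0,0,0,0,0],
  [0,0,0,0,0,0],
], gripper=1, grip_force=10)

```text
time_s: 3.65
tool_pos: [499.6, -228.1, 28.4]
tcp_rot: [[0.662, -0.749, 0.001], [-0.749, -0.662, -0.001], [0.001, -0.0, -1.0]]
force: [-0.7, 0.8, 5.4]
finger_gap: 63.5
grasp_force: 10.0
```

play_rows([
  [0,0,-0.08,0,0,0],
  [0,0,-0.25,0,0,0],
  [0,0,-0.5,0,0,0],
  [0,0,-0.75,0,0,0],
  [0,0,-1,0,0,0],
], grip_force=15)

```text
time_s: 4.07
tool_pos: [498.4, -227.3, 148.6]
tcp_rot: [[0.662, -0.749, -0.001], [-0.749, -0.662, 0.001], [-0.002, 0.0, -1.0]]
force: [1.3, 0.0, -1.2]
finger_gap: 63.9
grasp_force: 15.0
```

play_rows([
  [0,0,-0.2,0,0,-0.03],
  [0,0,-0.3,0,0,-0.065],
  [0,0,-0.3,0,0,-0.102],
  [0,0,-0.3,0,0,-0.14],
  [0,0,-0.3,0,0,-0.178],
  [0,0,-0.3,0,0,-0.216],
  [0,0,-0.3,0,0,-0.254],
  [0,0,-0.3,0,0,-0.29],
])

```text
time_s: 4.73
tool_pos: [498.5, -227.4, 183.7]
tcp_rot: [[0.998, 0.07, -0.001], [0.07, -0.998, 0.001], [-0.001, -0.001, -1.0]]
force: [0.9, 0.1, -1.2]
finger_gap: 63.8
grasp_force: 15.0
```

play_rows([
  [0,0,0,0,0,-0.036],
  [0,0,0,0,0,-0.072],
  [0,0,0,0,0,-0.108],
  [0,0,0,0,0,-0.144],
  [0,0,0,0,0,-0.18],
  [0,0,0,0,0,-0.216],
  [0,0,0,0,0,-0.252],
  [0,0,0,0,0,-0.285],
])

```text
time_s: 5.4
tool_pos: [498.5, -227.4, 183.6]
tcp_rot: [[0.57, 0.822, -0.001], [0.822, -0.57, 0.001], [-0.0, -0.001, -1.0]]
force: [0.8, -0.7, -1.0]
finger_gap: 63.8
grasp_force: 15.0
```

play_rows([
  [0,0,0,0,0,-0.036],
  [0,0,0,0,0,-0.072],
  [0,0,0,0,0,-0.108],
  [0,0,0,0,0,-0.144],
  [0,0,0,0,0,-0.18],
  [0,0,0,0,0,-0.216],
  [0,0,0,0,0,-0.252],
  [0,0,0,0,0,-0.277],
])

```text
time_s: 6.07
tool_pos: [498.5, -227.4, 183.6]
tcp_rot: [[-0.261, 0.965, -0.001], [0.965, 0.261, 0.001], [0.001, -0.001, -1.0]]
force: [-0.4, 1.1, -1.0]
finger_gap: 63.9
grasp_force: 15.0
```

play_rows([
  [0.12,0.06,0,0,0,0],
  [0.3,0.15,0,0,0,0],
  [0.5,0.25,0,0,0,0],
  [0.7,0.35,0,0,0,0],
  [0.88,0.44,0,0,0,0],
  [0.98,0.49,0,0,0,0],
  [0.98,0.49,0,0,0,0],
  [0.98,0.49,0,0,0,0],
])

```text
time_s: 6.73
tool_pos: [525.5, -98.4, 183.6]
tcp_rot: [[-0.258, 0.966, -0.001], [0.966, 0.258, -0.0], [-0.0, -0.001, -1.0]]
force: [1.1, -0.6, -1.7]
finger_gap: 63.8
grasp_force: 15.0
```

Run:
```python
from rig import env
import cv2,pickle
s=env.sense();i=env.camera_info("wrist");im=env.capture("wrist")
pickle.dump((s,i),open("w2.pkl","wb"))
print(s['time_s'],s['tool_pos'],s['tcp_rot'].round(4),s['finger_gap'])
cv2.imwrite("pics/w2raw.png",im[:,:,::-1])
cv2.imwrite("pics/w2.png",cv2.resize(im[:270,130:430,::-1],None,fx=2.2,fy=2.2,interpolation=3))
```

```text
6.7333 [525.51933513 -98.41971517 183.64150311] [[-2.579e-01  9.662e-01 -6.000e-04]
 [ 9.662e-01  2.579e-01 -3.000e-04]
 [-1.000e-04 -7.000e-04 -1.000e+00]] 63.78576987046549
```

View pics/w2.png

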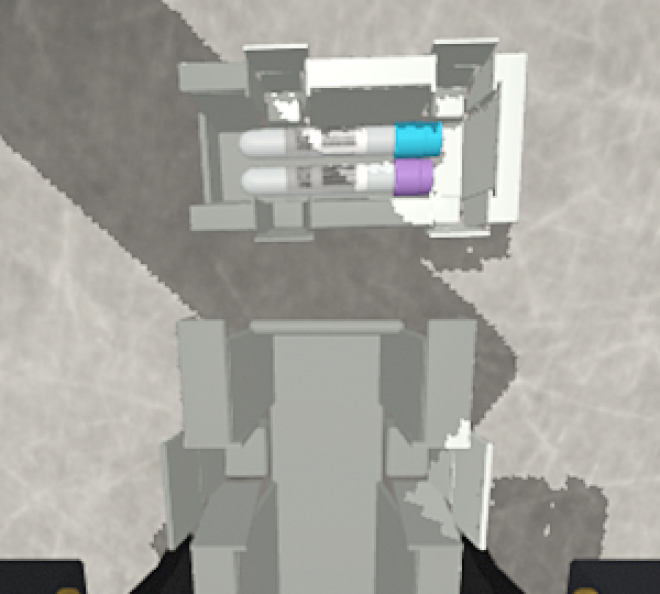

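Both totes are visible. The loaded rim corners are (179,63), (190,230), (527,54) and (521,222) in the zoomed view, with the back on the right. The held front corners are (178,320) and (474,320).

Run:
```python
import pickle,numpy as np
from h import *
s,i=pickle.load(open("w2.pkl","rb"));T=np.array(s['tcp_rot']);tp=np.array(s['tool_pos'])
q=lambda x,y,z:ray(i,(130+(x+.5)/2.2-.5,(y+.5)/2.2-.5),z)
P=[q(*p,52) for p in[(179,63),(190,230),(527,54),(521,222)]]
f=(P[0]+P[1])/2;b=(P[2]+P[3])/2
print(np.linalg.norm(P[0]-P[1]),np.linalg.norm(P[2]-P[3]),np.linalg.norm(f-b))
u=(b-f)/np.linalg.norm(b-f);o=(b-75*u+f+66*u)/2;o[2]=0
yl=np.degrees(np.arctan2(u[1],u[0]));print("loaded",o,yl)
H=[T.T@(q(*p,tp[2]+24.3)-tp) for p in[(178,320),(474,320)]];print("held front corners in tool",np.round(H,1))
m=(H[0]+H[1])/2;h=H[1]-H[0];print("held origin tool x,y",m[0]-66,m[1],"skew",np.degrees(np.arctan2(-h[0],h[1])))
off=m[0]-66
tgt=o-off*u # TCP target with tool x = u
print("tgt TCP",tgt,"turn world",yl-np.degrees(np.arctan2(T[1,0],T[0,0])),"tool delta now",T.T@(tgt-tp))
```

```text
63.28628490575631 63.294027651351186 141.0576257935079
loaded [498.84086509  27.11221094   0.        ] 16.246866914901425
held front corners in tool [[ 68.3 -31.5 -24.3]
 [ 68.3  30.6 -24.3]]
held origin tool x,y 2.295243320130453 -0.44277646949868377 skew -0.005513496284865363
tgt TCP [496.63728196  26.47005576   0.        ] turn world -88.69599712267089 tool delta now [128.13131772   4.421915   183.6263642 ]
```

play_rows([
  [0.1,0.003,0,0,0,0.02],
  [0.28,0.008,0,0,0,0.055],
  [0.48,0.012,0,0,0,0.092],
  [0.68,0.018,0,0,0,0.13],
  [0.86,0.022,0,0,0,0.168],
  [0.97,0.026,0,0,0,0.206],
  [1,0.026,0,0,0,0.244],
  [1,0.026,0,0,0,0.28],
])

```text
time_s: 7.45
tool_pos: [497.6, 17.8, 183.6]
tcp_rot: [[0.586, 0.81, -0.001], [0.81, -0.586, 0.0], [-0.0, -0.001, -1.0]]
force: [-0.4, 0.7, -1.6]
finger_gap: 64.1
grasp_force: 15.0
```

play_rows([
  [0,0,0,0,0,0.036],
  [0,0,0,0,0,0.072],
  [0,0,0,0,0,0.108],
  [0,0,0,0,0,0.144],
  [0,0,0,0,0,0.18],
  [0,0,0,0,0,0.213],
  [0,0,0,0,0,0.213],
  [0,0,0,0,0,0.213],
])

```text
time_s: 8.12
tool_pos: [498.3, 16.7, 183.6]
tcp_rot: [[0.961, 0.278, 0.0], [0.278, -0.961, -0.0], [-0.0, 0.0, -1.0]]
force: [-0.6, -0.1, -1.4]
finger_gap: 64.0
grasp_force: 15.0
```

Run:
```python
from rig import env
import numpy as np
s=env.sense();T=np.array(s['tcp_rot']);tp=np.array(s['tool_pos'])
print(tp,T.T@(np.array([495.5,26.1,0])-tp),16.247-np.degrees(np.arctan2(T[1,0],T[0,0])))
```

```text
[498.28157021  16.67123774 183.59023359] [-4.03396488e-02 -9.87782711e+00  1.83587689e+02] 0.09365136715458178
```

play_rows([
  [0,-0.04,0.08,0,0,0],
  [0,-0.082,0.25,0,0,0],
  [0,-0.082,0.45,0,0,0],
  [0,-0.082,0.62,0,0,0],
  [0,-0.082,0.72,0,0,0],
  [0,-0.082,0.745,0,0,0],
  [0,-0.082,0.745,0,0,0],
  [0,-0.082,0.745,0,0,0],
])

```text
time_s: 8.78
tool_pos: [496.0, 26.8, 94.5]
tcp_rot: [[0.961, 0.278, 0.001], [0.278, -0.961, -0.0], [0.001, 0.0, -1.0]]
force: [-0.3, 0.9, -1.1]
finger_gap: 63.9
grasp_force: 15.0
```

Run:
```python
from rig import env
import cv2
from h import *
im=env.capture("side");a=env.capture("scene");i=env.camera_info("side");j=env.camera_info("scene")
print(proj(i,[499,27,80]),proj(j,[499,27,80]))
x,y=proj(i,[499,27,80]).astype(int);A=cv2.resize(im[y-50:y+50,x-60:x+60,::-1],None,fx=3.3,fy=3.3,interpolation=3)
x,y=proj(j,[499,27,80]).astype(int);B=cv2.resize(a[y-50:y+50,x-60:x+60,::-1],None,fx=3.3,fy=3.3,interpolation=3)
cv2.imwrite("pics/h.png",cv2.hconcat([A,B]))
```

```text
[230.21848914 193.55306876] [262.27036394 276.39257768]
```

View pics/h.png

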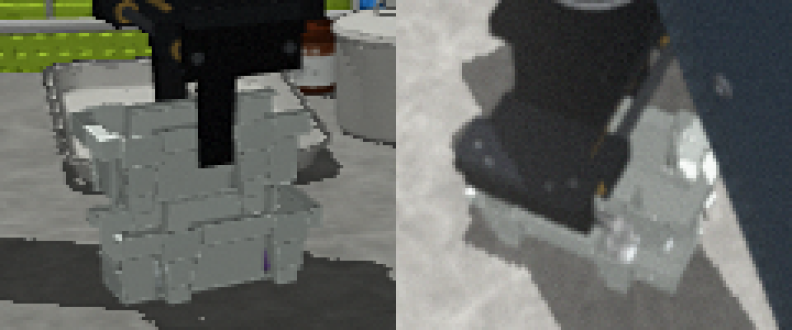

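The left half shows the held tote square above the loaded one, with its back to the left over the loaded front and a gap below. Next I lower it slowly.

play_rows([
  [0,0,0.025,0,0,0],
  [0,0,0.05,0,0,0],
  [0,0,0.07,0,0,0],
  [0,0,0.08,0,0,0],
  [0,0,0.08,0,0,0],
])

```text
time_s: 9.3
tool_pos: [495.2, 27.2, 84.3]
tcp_rot: [[0.961, 0.277, -0.001], [0.277, -0.961, 0.0], [-0.001, -0.0, -1.0]]
force: [0.2, 0.9, -1.2]
finger_gap: 64.1
grasp_force: 15.0
```

play_rows([
  [0,0,0.006,0,0,0],
  [0,0,0.012,0,0,0],
  [0,0,0.018,0,0,0],
  [0,0,0.018,0,0,0],
])

```text
time_s: 9.63
tool_pos: [495.4, 27.2, 82.3]
tcp_rot: [[0.961, 0.277, -0.0], [0.277, -0.961, 0.0], [-0.0, -0.0, -1.0]]
force: [0.3, 0.1, -1.6]
finger_gap: 63.9
grasp_force: 15.0
```

play_rows([
  [0,0,0.005,0,0,0],
  [0,0,0.01,0,0,0],
  [0,0,0.01,0,0,0],
  [0,0,0.01,0,0,0],
])

```text
time_s: 9.97
tool_pos: [495.5, 27.2, 81.2]
tcp_rot: [[0.961, 0.277, -0.0], [0.277, -0.961, -0.0], [-0.0, -0.0, -1.0]]
force: [-0.8, -0.2, -1.7]
finger_gap: 63.8
grasp_force: 15.0
```

play_rows([
  [0,0,0.005,0,0,0],
  [0,0,0.01,0,0,0],
  [0,0,0.01,0,0,0],
  [0,0,0.01,0,0,0],
])

```text
time_s: 10.3
tool_pos: [495.5, 27.2, 80.3]
tcp_rot: [[0.961, 0.277, 0.0], [0.277, -0.961, -0.0], [0.0, 0.0, -1.0]]
force: [-0.4, 0.8, 4.2]
finger_gap: 63.4
grasp_force: 15.0
```

play_rows([
  [0,0,0.004,0,0,0],
  [0,0,0.008,0,0,0],
  [0,0,0.008,0,0,0],
  [0,0,0.008,0,0,0],
])

```text
time_s: 10.63
tool_pos: [495.6, 27.2, 80.3]
tcp_rot: [[0.961, 0.277, 0.001], [0.277, -0.961, -0.0], [0.001, 0.0, -1.0]]
force: [-2.5, -0.9, 12.1]
finger_gap: 63.6
grasp_force: 15.0
```

Contact came at the predicted height of 80.3 mm. I'll ease off 1 mm, release and retreat.

play_rows([
  [0,0,-0.007,0,0,0],
  [0,0,-0.009,0,0,0],
  [0,0,-0.009,0,0,0],
])

```text
time_s: 10.88
tool_pos: [495.6, 27.2, 80.3]
tcp_rot: [[0.961, 0.277, 0.0], [0.277, -0.961, -0.0], [0.0, 0.0, -1.0]]
force: [-0.7, -0.7, 5.5]
finger_gap: 63.7
grasp_force: 15.0
```

play_rows([
  [0,0,0,0,0,0],
  [0,0,0,0,0,0],
  [0,0,0,0,0,0],
  [0,0,0,0,0,0],
  [0,0,0,0,0,0],
  [0,0,0,0,0,0],
  [0,0,0,0,0,0],
  [0,0,0,0,0,0],
], gripper=0)

```text
time_s: 11.55
tool_pos: [495.5, 27.2, 80.1]
tcp_rot: [[0.961, 0.277, -0.0], [0.277, -0.961, 0.0], [-0.0, -0.0, -1.0]]
force: [0.3, 0.4, -0.7]
finger_gap: 87.1
grasp_force: 0.0
```

play_rows([
  [0,0,-0.05,0,0,0],
  [0,0,-0.15,0,0,0],
  [0,0,-0.35,0,0,0],
  [0,0,-0.6,0,0,0],
  [0,0,-0.85,0,0,0],
  [0,0,-1,0,0,0],
  [0,0,-1,0,0,0],
])

```text
time_s: 12.13
tool_pos: [498.3, 26.8, 204.6]
tcp_rot: [[0.961, 0.277, 0.01], [0.277, -0.961, -0.002], [0.009, 0.004, -1.0]]
force: [0.6, -0.4, 0.9]
finger_gap: 87.0
grasp_force: 0.0
```

Run:
```python
from rig import env
import cv2,pickle
from h import *
s=env.sense();w=env.camera_info("wrist");im=env.capture("wrist");a=env.capture("side");i=env.camera_info("side")
pickle.dump((s,w),open("w3.pkl","wb"));print(s['time_s'],s['tool_pos'],s['finger_gap'])
x,y=proj(i,[499,27,60]).astype(int);A=cv2.resize(a[y-60:y+60,x-50:x+50,::-1],None,fx=3,fy=3,interpolation=3)
B=cv2.resize(im[120:300,170:390,::-1],None,fx=2,fy=2,interpolation=3)
cv2.imwrite("pics/f.png",cv2.hconcat([A,B]))
```

```text
12.1333 [498.29617233  26.84284095 204.56830386] 87.01028764668682
```

View pics/f.png

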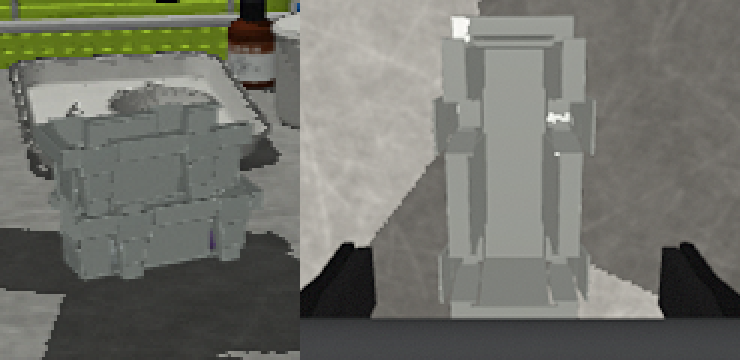

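The tote sits level on the rim in the side half. In the wrist half, the empty front ends are at (443,38) and (586,38), with the loaded back edge beyond at row 17 and columns about 452 to 574. I'll check the centring and then hand in.

Run:
```python
import pickle,numpy as np
from h import *
s,i=pickle.load(open("w3.pkl","rb"))
q=lambda x,y,z:ray(i,(170+(x-300)/2,120+y/2),z)
a=np.radians(16.25);u=np.array([np.cos(a),np.sin(a),0]);v=np.array([-u[1],u[0],0])
L=[q(452,17,52),q(574,17,52)];E=[q(443,38,104),q(586,38,104)]
for P in(L,E):print(np.linalg.norm(P[0]-P[1]),[(round(p@u,1),round(p@v,1)) for p in P])
m=sum(E)/2-sum(L)/2;print("dx err",m@u+9,"dy",m@v)
```

```text
63.47145822729141 [(np.float64(560.2), np.float64(-81.8)), (np.float64(560.0), np.float64(-145.3))]
62.7197784534367 [(np.float64(551.8), np.float64(-82.8)), (np.float64(551.6), np.float64(-145.5))]
dx err 0.5461452795132988 dy -0.6479090339848156
```

```bash
python3 -c "
from rig import env
print(env.hand_in())"
```

```text
the job is handed in; nothing more can be done
None
```

The empty tote is stacked the opposite way round on the loaded tote's rim, level in the side view, centred to about 1 mm by my measurement and released; the job was handed in at about 12 s, but no verdict came back.

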